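# Fit the worm-drive terminal clamp to the power pack

### The job

Take the loose worm-drive clamp out of its cradle, slide its band over the barb of the power pack's bare brass post and gently push it fully home against the black collar. Then turn its brass knob clockwise until the band is snug on the post: firmly gripped, not overtightened. Leave the clamp tight and square on the post with nothing touching it, and do not disturb the other things on the bench.

Things in the scene. Friction and masses are not known exactly. Their poses are not given: they have to be found in the camera images.
- clamp: loose steel worm-drive band clamp, 200 g. Origin: centre of the band's bore; x along the bore, y to the worm housing, z up (upright in the cradle). Band 20 wide (x), bore 29 wide between straight sides, round top 15 above the origin, loose lower shoe 15 to 19 below it. Reaches 24 below to 67 above the origin, y -29 to +34. Fits the post either way round
- clamp_lug (a point): grip point on the clamp's upright contact lug: a steel bar 10 thick (x), 12 wide (y); lug top is 4 above this point, its bare sides reach 25 below it. Clamp axes. Best gripped across x with fingertips 15 below this point; lies 23 to -y and 34 above the clamp's origin
- clamp_knob (a point): centre of its upright round brass knob, 24 diameter, 24 tall, 22 to +y and 55 above the clamp's origin; clamp axes, does not show the turn. Clockwise from above lifts the shoe 5 mm a rad, self-locking; it meets the post after 0.9 to 1.9 rad, unseen, then band force grows 45 to 60 N a rad. Loose it turns at 0.16 N m (0.08 to 0.14 held still), plus 0.005 N m per N of band force
- pack: blue power pack lying on its wide side, fixed, 240 (x) x 270 (y) x 95 tall; origin centre of its underside, x points into the pack, away from its front face. Two level brass posts stick out of the front to -x, 55 above the bench: the bare one at y +80, the other at y -80 already wears a clamp (leave it)
- post: the bare brass post. Origin on its axis at the shoulder (front of the black collar); axes as the pack's, post runs 40 to -x: neck 25.6 diameter and 28 long, then a barb 27.2 diameter that tapers to an 18 tip over the last 8. Collar: 40 diameter, 32 long, from here to the pack's face
- post_tip (a point): centre of the bare post's tip, 40 out from the shoulder, on the post's axis; pack axes (x points along the post into the pack)
- seat (a point): where the clamp's origin is when the band touches the shoulder: on the axis of the bare post, 10 out from the shoulder, 30 in from the tip; pack axes. A released loose clamp hangs about 2 below it. Snug is about 15 N of band force (knob torque some 0.07 N m above that of the loose knob); under 6 is loose, over 30 overtight; a push of over 30 N on the collar damages it
- cradle: grey plastic cradle fixed to the bench, 60 x 75 x 26 tall, with a 24 wide slot along its y in which the clamp's band stands 4 above the bench (clamp origin 27.5 above it), 2 free on each side; origin centre of its underside; the clamp's axes are the cradle's at the start
- driver: screwdriver lying on the bench, 190 long, bystander; origin on its axis, at bench height
- spanner: steel spanner lying on the bench, 170 long, bystander; origin on it, at bench height
- tape: black tape roll lying flat, 90 diameter, 24 tall, bystander; origin centre of its underside
- toolpack: black power-tool battery, 75 x 115 x 67 tall, bystander; origin centre of its underside
- spray: spray can, 52 diameter, 150 tall, bystander; origin centre of its underside

How it is judged (in metres and radians):
On the way, in this order (a step that is already met when the one before it is completed fails the run):
1. the clamp has been slid over the barb and its band stands against the shoulder, still loose (x of clamp in the frame of seat between -0.003 and 0.004 m and y of clamp in the frame of seat between -0.005 and 0.005 m and z of clamp in the frame of seat between -0.008 and 0.006 m and angle between the x axis of clamp and the x axis of seat, either way round below 0.2 rad), for 0.1 s.
2. the screw is turned until the band grips the post (contact force between shoe_c0 and post above 6 N), for 0.2 s.
At the end, for the whole second after the job is handed in: The clamp is at rest on the bare post: origin at most 7.5 mm out from the seat point along the post (4 mm in), 5 mm sideways, -8 to +6 mm in height, bore within 0.2 rad of the post axis; its shoe presses the post with more than 6 N (never over 30 N) (x of clamp in the frame of seat between -0.0075 and 0.004 m and y of clamp in the frame of seat between -0.005 and 0.005 m and z of clamp in the frame of seat between -0.008 and 0.006 m and angle between the x axis of clamp and the x axis of seat, either way round below 0.2 rad and contact force between shoe_c0 and post above 6 N and linear speed of clamp below 0.02 m/s); the robot touches nothing.
It fails at once if overtightened: band pressing the post with more than 30 N (contact force between shoe_c0 and post above 30 N).
It fails at once if the clamp was rammed against the collar with more than 30 N (contact force between clamp and post_collar_c0 above 30 N).
It fails at once if a bystander was moved by more than 30 mm (distance of any of driver, spanner, tape, toolpack, spray from where it was at the start of the episode above 0.03 m).
It also fails if it takes over 72 s, if anything falls off the work surface, if the arm or the gripper's body presses on something with over 40 N, if the wrist force passes 120 N, or if a joint passes its speed limit or range.

### The arm

A 6-joint arm with a two-finger parallel gripper is mounted at the origin on the work surface. World frame = base frame: x ahead of the robot, y to its left, z up, the work surface at z = 0. Lengths are in mm, angles in rad, forces in N, time in s.
With the tool pointing down it reaches from about 400 to 925 mm from the base axis. Payload 12.5 kg.
Tool frame: the origin (TCP) lies on the front face of the gripper's body, between the roots of the fingers; the fingertips stand 78 mm ahead of it and the grasp point (between the pads) lies 59 mm ahead of it (env.nose_length is the distance from the TCP to the fingertips, in mm); z points along the fingers, y is the line along which they close (so a half turn about z gives the same grasp; the last joint's range is limited). The gripper opens to 95 mm and grips with 3 to 60 N. Pads are 20 mm wide; open, the fingers measure 119 mm over their backs; the gripper's body (75 mm by 180 mm) begins 59 mm behind the grasp point.
Start: joints at [1.192, 0.491, 1.559, -0, 1.092, -0.106], TCP at [168.373, 601.904, 292.261] pointing down, gripper open.
Joint ranges: [-3.1, 3.1], [-0.84, 2.19], [0.05, 2.79], [-1.13, 4.28], [0.06, 2.93], [-2.69, 2.69]. Speed limits (rad/s): [2.22, 2.22, 2.79, 3.14, 3.14, 3.14].

### API

Orientations are given as [roll, pitch, yaw] about the fixed x, y, z axes, in that order (R = Rz(yaw) Ry(pitch) Rx(roll)).
In Python, from cell import env gives the robot as it stands.
- The arm moves only by the tool jog_arm, never from a script. Its argument "motion" is a list of rows, each a list of 7 numbers: the turn, a rotation vector about the tool's x, y, z in degrees, then the shift along the tool's x, y, z in mm, then the finger opening in mm, from 0 to 95.1. In form: [[wx, wy, wz, x, y, z, hand], ...]. A call has 1 to 10 rows; each row shifts and turns the commanded pose from where the row before left it, along the tool's axes as they then stand; what a row does not reach is not made up. A row lasts 1/8 s, in which the tool goes at most 62.5 mm and 10.7 degrees, less where a joint would pass 70% of its speed; a pose out of reach is approached as far as the arm can. A call is refused whole if a number of a shift passes 62.5 or a number of a turn 10.7, either way. A call with a gripper value outside its range is refused whole. The fingers move at their own pace and stop on an object; the grip force is fixed at half the most. Time passes only in rows, so rows that do not move let the fingers close. It gives the time, the measured TCP pose, the force, the opening and the grip force at its end, in the units of the state.
- env.state(): the state, without advancing time (a new reading comes with each control period).
- env.read_camera(name): name is "scene" or "side" or "wrist"; returns a dict with "color" (480x640x3 uint8, red, green, blue), "z_map" (480x640 float32, mm along the optical axis (not along the pixel's ray), 0 where there is no reading), "camera_matrix" (3x3 intrinsics, pixels), "world_to_cam" (4x4, takes a point from world to camera coordinates). Camera axes: x right, y up, looking along -z (the intrinsics and any distortion apply to the point x, -y, -z); pixel columns grow to the right and rows downward; lengths in mm; the calibration is good to about 2 mm. A picture is of the moment at which its call begins.
- env.job_done(): hands the job in; it is judged then, once.
Trained networks look in the newest picture that a camera, given by its name, has taken for a name from the list of things; names that differ only in an ending like _2 or _b are one class to them, and where a whole thing is asked for, a point or a joint stands for the part that bears it (a point fixed in the world has none). Each returns a list of dicts, best first, with "score" (0 to 1); they miss things now and then, are a little off and sometimes report something else, mostly with a low value. They report only what shows in the picture. A call takes as long as a camera call.
- env.recognise(camera, thing): "location" ([column, row] in pixels, amid what is visible of it).
The state is a dict: "t": time; "joints": joint angles; "qvel": joint speeds; "tau": joint torques, N m; "eef_pos": TCP position; "tcp_rot": TCP orientation; "ft_force": force on the tool from outside, world axes, zero at the start; "moment": the same for the moment, N m; "opening": opening from 0.0 (shut) to 1.0 (fully open); "grip_force": force on a finger pad.
Only numpy, scipy, OpenCV 4.12 (cv2) and the standard library are available. Lean on these libraries where they do the work, as an engineer would, in place of code of your own. Each camera call takes 0.05 s, during which the arm holds its last target. There are 200 camera calls.

## Working session

There is one attempt and no reset: what is moved stays moved. The work goes in short steps, Python scripts to look and compute and a tool call to move; the robot and the scene stay as the last step left them, time stands still between calls to the robot, and variables do not carry over. Pictures are saved under pics/ and viewed, at most 10 in all, crops included, and the job is handed in when it is done.

Besides the shell and the picture viewer there is one more tool, called after "Emit:" as name(argument=value, ...), one argument or row to a line, values as JSON. jog_arm: Moves the arm, as the interface text tells. Its arguments: {"type":"object","properties":{"motion":{"type":"array"}},"required":["motion"]}

```bash
mkdir -p pics
cat > h.py <<'E'
import numpy as np, cv2
from cell import env
def snap(n,f=None):
    r=env.read_camera(n)
    if f: cv2.imwrite('pics/'+f,r['color'][:,:,::-1])
    return r
def world(r,u,v,z=None):
    K=r['camera_matrix'];u=np.asarray(u,float);v=np.asarray(v,float)
    if z is None: z=r['z_map'][v.astype(int),u.astype(int)]
    p=np.stack([(u-K[0,2])/K[0,0]*z,-(v-K[1,2])/K[1,1]*z,-z,np.ones_like(z)],-1)
    return (p@np.linalg.inv(r['world_to_cam']).T)[...,:3]
def cloud(r):
    v,u=np.mgrid[0:480,0:640]
    return world(r,u,v,r['z_map'])
def proj(r,p):
    q=r['world_to_cam']@np.r_[p,1];K=r['camera_matrix']
    return K[0,0]*q[0]/-q[2]+K[0,2],K[1,1]*-q[1]/-q[2]+K[1,2]
E
python3 - <<'E'
from h import *
np.set_printoptions(precision=1,suppress=True)
ims=[]
for n in ['scene','side','wrist']:
    r=snap(n,n+'0.png')
    for t in ['clamp','clamp_lug','clamp_knob','pack','post','post_tip','cradle','spray','toolpack']:
        d=env.recognise(n,t)
        for x in d[:2]:
            u,v=x['location']; print(n,t,round(x['score'],2),[int(u),int(v)],world(r,u,v,np.float64(r['z_map'][int(v),int(u)])))
    print(np.linalg.inv(r['world_to_cam'])[:3,3])
print(env.state())
E
```

```text
scene clamp 0.63 [309, 235] [ 494.1 -135.6   44.7]
scene clamp_lug 0.62 [307, 232] [ 523.6 -133.1   72.4]
scene clamp_knob 0.77 [309, 239] [1824.7  265.5  909. ]
scene clamp_knob 0.16 [470, 277] [654.5 288.9  95.5]
scene pack 0.57 [468, 276] [653.2 286.1  97.7]
scene post 0.58 [421, 235] [453.  155.1  65.9]
scene post 0.41 [183, 254] [ 660.5 -422.5   40.6]
scene post_tip 0.66 [471, 276] [650.2 291.3  95.4]
scene cradle 0.71 [315, 249] [ 524.9 -112.2   22.2]
scene spray 0.81 [175, 212] [ 554.  -491.7   96.9]
scene spray 0.15 [220, 278] [ 703.8 -306.4   16.8]
scene toolpack 0.61 [184, 254] [ 665.8 -418.9   45.8]
[1824.7  265.5  909. ]
side clamp 0.6 [349, 245] [ 519.2 -184.5    1.2]
side clamp_lug 0.78 [349, 248] [ 502.2 -122.6   47.2]
side clamp_lug 0.18 [338, 179] [ 620.9 -392.    49.1]
side clamp_knob 0.73 [349, 248] [ 502.2 -122.6   47.2]
side clamp_knob 0.55 [230, 396] [549.1 327.   95.2]
side pack 0.97 [231, 391] [549.9 320.1  96.1]
side post 0.63 [332, 344] [443.3 161.3  67.2]
side post_tip 0.59 [232, 394] [546.9 322.4  94.9]
side cradle 0.81 [348, 262] [ 497.3 -106.8   17. ]
side spray 0.83 [383, 161] [ 518.3 -476.6   84.6]
side toolpack 0.87 [337, 180] [ 624.9 -392.1   44.2]
[292.2 628.1 708.1]
[ 87.1 624.8 385.6]
{'t': 1.5, 'joints': array([ 1.2,  0.5,  1.6, -0. ,  1.1, -0.1]), 'qvel': array([-0., -0.,  0.,  0.,  0.,  0.]), 'tau': array([ -0. , -61.2, -25.8,   0.1,   0. ,   0. ]), 'eef_pos': array([168.4, 601.9, 292.2]), 'tcp_rot': array([3.1, 0. , 2.9]), 'ft_force': array([ 0.3,  0.3, -0.1]), 'moment': array([-0.,  0., -0.]), 'grip_force': 0.0, 'opening': 0.9987516984709748}
```

View pics/scene0.png

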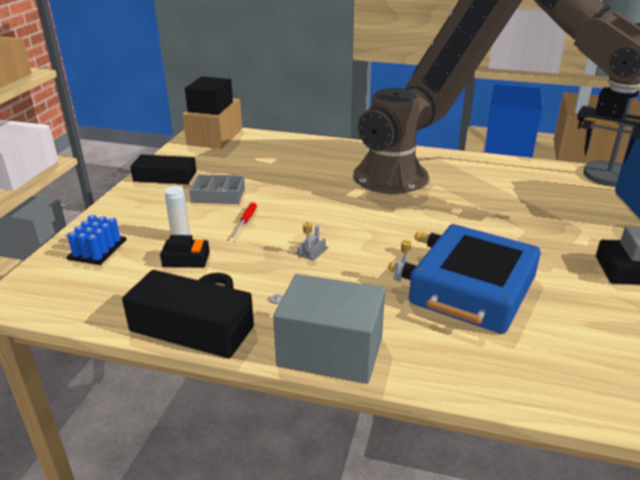

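View pics/side0.png

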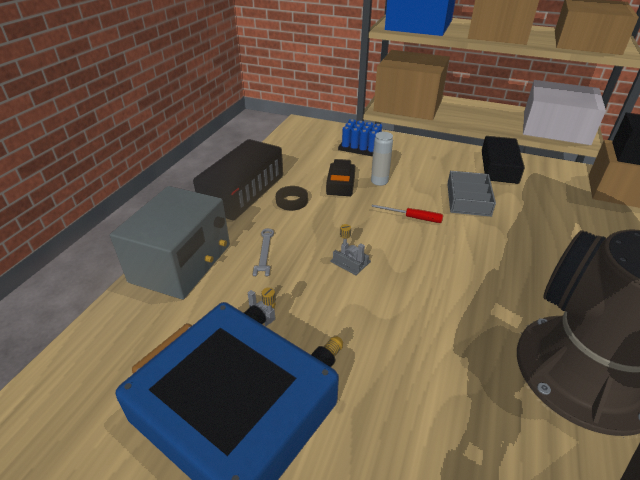

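The pictures show the cradle with the clamp (scene 312,245, side 350,255). The bare brass post is at scene (424,237), side (335,345). The pack's other, clamped post is at scene (405,265).

Run:
```python
from h import *
np.set_printoptions(precision=3,suppress=True)
P=[]
for n in ['scene','side']:
    r=snap(n); c=cloud(r); z=r['z_map']
    m=(z>0)&(c[...,0]>300)&(c[...,0]<850)&(c[...,1]>100)&(c[...,1]<550)&(c[...,2]>88)&(c[...,2]<102)
    k,l,st,ce=cv2.connectedComponentsWithStats(m.astype(np.uint8)); i=1+st[1:,4].argmax()
    p=c[l==i]; print(n,len(p),np.median(p[:,2]),cv2.minAreaRect(p[:,:2].astype(np.float32)))
    m=(z>0)&(abs(c[...,0]-505)<70)&(abs(c[...,1]+115)<70)&(c[...,2]>8)&(c[...,2]<35)
    p=c[m]; print('cradle',len(p),cv2.minAreaRect(p[:,:2].astype(np.float32)))
    m=(z>0)&(abs(c[...,0]-505)<70)&(abs(c[...,1]+115)<70)&(c[...,2]>65)
    p=c[m]; print('knob',p.mean(0),p[:,2].max())
    hsv=cv2.cvtColor(r['color'],cv2.COLOR_RGB2HSV)
    m=(z>0)&(abs(c[...,0]-450)<70)&(abs(c[...,1]-160)<60)&(c[...,2]>40)&(c[...,2]<90)&(hsv[...,1]>100)&(hsv[...,0]<35)
    p=c[m];print('brass',p.mean(0),p.min(0),p.max(0))
s=env.state();print(s['tcp_rot'],s['eef_pos'])
```

```text
scene 6261 95.32214746023033 ((567.6410522460938, 301.90008544921875), (235.24842834472656, 272.6003723144531), 74.60377502441406)
cradle 303 ((513.9071044921875, -106.09019470214844), (98.89506530761719, 88.07040405273438), 69.16405487060547)
knob [ 521.926 -133.536   86.244] 99.5538077964884
brass [452.435 157.777  61.531] [428.975 135.606  41.049] [474.145 199.495  77.717]
side 22575 96.15895696136772 ((566.1921997070312, 303.86181640625), (236.2417449951172, 265.7199401855469), 74.39727783203125)
cradle 420 ((499.8307800292969, -127.53363037109375), (44.88211441040039, 75.73018646240234), 72.18949127197266)
knob [ 512.068 -127.985   86.891] 98.47243195495571
brass [440.042 158.945  65.981] [427.975 137.014  51.681] [456.505 182.188  77.396]
[3.141 0.    2.869] [168.38  601.92  292.287]
```

Emit:
jog_arm(
  motion=[
    [0,0,0,-47,-35,0,95],
    [0,0,0,-47,-35,0,95],
    [0,0,0,-47,-35,0,95],
    [0,0,0,-47,-35,0,95],
    [0,0,0,-47,-35,0,95],
    [0,0,0,-47,-35,0,95],
    [0,0,0,-47,-35,0,95],
    [0,0,0,-47,-35,0,95],
    [0,0,0,-47,-35,0,95],
    [0,0,0,-47,-35,0,95],
  ],
)

```text
t: 2.85
eef_pos: [527.7, 136.5, 292.5]
tcp_rot: [3.141, 0.001, 2.869]
ft_force: [0.7, 0.7, 0.6]
opening: 0.999
grip_force: 0.0
```

Run:
```python
from h import *
np.set_printoptions(precision=3,suppress=True)
r=snap('wrist','w1.png'); np.save('w1.npy',r,allow_pickle=True)
print(np.linalg.inv(r['world_to_cam']))
for p in [(438.7,139.2,55),(449.3,177.8,55)]: print(proj(r,p))
c=cloud(r)
# profile of post: points near post above z=60
x=np.array([.267,.964]);y=np.array([-.964,.267])
m=(r['z_map']>0)&(c[...,2]>56)&(abs(c[...,0]-446)<60)&(abs(c[...,1]-160)<60)
q=c[m]; a=(q[:,:2]-[449.3,177.8])@x; b=(q[:,:2]-[449.3,177.8])@y
for lo in range(-50,35,5):
    k=(a>=lo)&(a<lo+5)
    if k.sum()>3: print(lo,k.sum(),b[k].min(),b[k].max(),q[k,2].max(), b[k][q[k,2]>q[k,2].max()-1].mean())
```

```text
[[  0.27   -0.918  -0.289 446.37 ]
 [  0.963   0.258   0.081 159.389]
 [  0.     -0.3     0.954 385.775]
 [  0.      0.      0.      1.   ]]
(np.float64(287.56062084041906), np.float64(123.63826061957846))
(np.float64(334.19932566148816), np.float64(123.38056284503753))
-50 1878 -64.07742636287941 -56.06280438143701 336.42934231663423 -61.69794046648061
-45 1892 -63.682161642789325 -55.870803031329245 336.7790121852665 -61.485067369697646
-40 2018 -64.13809468662349 9.257301798708472 336.8590519942356 -61.27518513957609
-35 2051 -63.728060331957316 11.558512386931397 337.7174003499313 -60.78823750053546
-30 2081 -65.78473323589733 11.526694161459254 338.4023130805194 -60.02500875690528
-25 2082 -65.59862525966369 11.606590130327051 338.1726853866988 -60.41371473233096
-20 2061 -63.879023051890115 11.482292077072907 337.7556472465895 -60.69121087270933
-15 1784 -62.82423813914034 11.544491807877657 338.18093755177046 -60.34474823557593
-10 891 -61.61374518208536 11.59278648002612 337.97677629350704 -60.529356481231176
-5 610 -60.1639726887707 11.581673070900965 312.01268006615913 -58.83982220817511
0 575 -58.78538940209329 18.497682852775622 312.4030190811065 -58.2233529164194
5 343 -57.320229671675456 18.51073054932506 310.9141365804995 -56.95261254116745
10 297 -20.2103181364844 18.490296413414537 77.42528208894743 -2.6785859109668304
15 298 -20.238294163697308 18.409525197187428 77.50053946640554 -1.287112549255428
20 293 -20.258407532966284 18.385579497604766 77.75463777290202 -1.5851558386800348
25 305 -20.348798107176272 18.40573300932753 77.85954824644392 -0.5506815923492239
30 1101 -49.77462870647411 40.13242421552525 90.22504680841956 -4.795669734007592
```

View pics/w1.png

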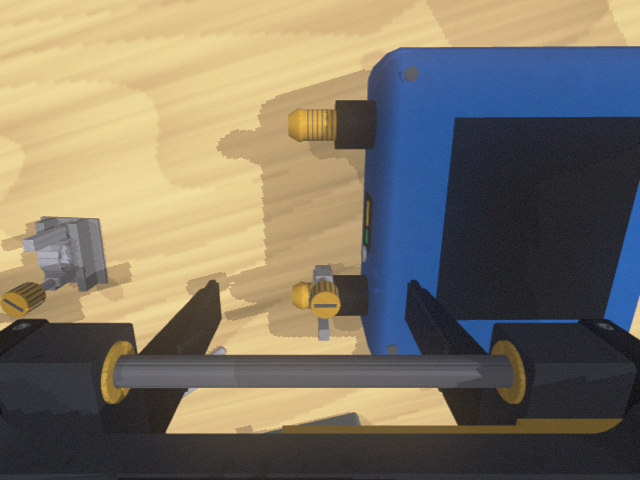

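Emit:
jog_arm(
  motion=[
    [0,0,0,-15,-31,0,95],
    [0,0,0,-15,-31,0,95],
    [0,0,0,-15,-31,0,95],
    [0,0,0,-15,-31,0,95],
    [0,0,0,-15,-31,0,95],
    [0,0,0,-15,-31,0,95],
    [0,0,0,-14,-31,0,95],
    [0,0,0,-14,-31,0,95],
    [0,0,0,0,0,0,95],
  ],
)

```text
t: 4.03
eef_pos: [573.6, -134.2, 292.0]
tcp_rot: [-3.142, 0.0, 2.866]
ft_force: [0.3, 0.1, -0.4]
opening: 1.0
grip_force: 0.0
```

The view shows the bare post (tip 289,125, collar edge 335,124) lined up with the image row. The cradle's knob points image-down, and on the pack clamp the knob also points down.

Run:
```python
from h import *
np.set_printoptions(precision=2,suppress=True)
r=np.load('w1.npy',allow_pickle=True).item(); c=cloud(r)
x=np.array([.267,.964]);y=np.array([-.964,.267])
q=c[100:150,280:372].reshape(-1,3); a=(q[:,:2]-[449.3,177.8])@x; b=(q[:,:2]-[449.3,177.8])@y
k=q[:,2]>50; a,b,z=a[k],b[k],q[k,2]
print('tip',a.min())
for lo in range(-44,8,2):
    k=(a>=lo)&(a<lo+2)
    if k.any(): print(lo,b[k].min(),b[k].max(),np.percentile(z[k],95))
r=snap('wrist','w2.png'); np.save('w2.npy',r,allow_pickle=True); c=cloud(r)
for t in ['clamp_lug','clamp_knob','cradle','clamp']:
    for d in env.recognise('wrist',t)[:2]:
        u,v=d['location'];print(t,d['score'],u,v,c[int(v),int(u)])
m=(r['z_map']>0)&(c[...,2]>12)&(c[...,2]<150)&(abs(c[...,0]-505)<90)&(abs(c[...,1]+117)<90)
p=c[m];print(cv2.minAreaRect(p[p[:,2]<28][:,:2].astype(np.float32)))
k=p[p[:,2]>74];print('knob',cv2.minEnclosingCircle(k[:,:2].astype(np.float32)),np.percentile(k[:,2],90))
k=p[(p[:,2]>60)&(p[:,2]<72)];print('lug',len(k),k.mean(0),cv2.minAreaRect(k[:,:2].astype(np.float32)))
```

```text
tip -39.52823935444793
-40 -10.22493760264633 7.580809770966324 66.15406215009672
-38 -11.87949215937138 9.257301798708472 66.90774240991097
-36 -12.69209953152764 9.96979251091419 68.04956133164717
-34 -14.409327038160056 11.558512386931397 69.23299009428217
-32 -14.362453882391062 11.478275732795028 69.84166543541372
-30 -14.36100977806011 11.526694161459254 70.1729128555717
-28 -13.5440872194029 10.714913005716754 69.44347944033888
-26 -13.527052898917203 10.703274125086024 69.221374187497
-24 -13.542244830831335 11.606590130327051 69.20598001715696
-22 -13.566745024056997 10.665087849322928 69.27078622792806
-20 -13.562403307523118 11.482292077072907 385.7745846497633
-18 -13.586845333362048 10.68233067212984 68.93793747218687
-16 -13.564653831482051 11.544491807877657 69.06583799542935
-14 -13.575441082103435 10.681330492002637 69.53152661126302
-12 -13.618001584708376 11.519007796712126 68.86668536928063
-10 -13.609202961363811 11.628826347295417 69.17607403820595
-8 -13.594728557309299 11.615628593108074 69.80775357012794
-6 -13.63418822934414 11.564529749337806 69.24193853052
[... 275 characters left out ...]
76.60675952637533
6 -20.16594799530733 18.51073054932506 76.096853969664
clamp_lug 0.88 299.9 147.1 [ 506.28 -127.92   43.42]
clamp_lug 0.63 383.5 305.7 [701.53 -86.91   7.65]
clamp_knob 0.73 292.9 148.6 [ 505.41 -134.28   43.14]
cradle 0.89 310.7 135.8 [ 499.68 -115.98    6.29]
cradle 0.64 297.6 148.0 [ 506.58 -129.85   44.55]
clamp 0.71 294.5 150.6 [ 507.62 -133.09   42.39]
((501.426513671875, -128.12283325195312), (42.062843322753906, 74.6598129272461), 72.2480697631836)
knob ((519.4340209960938, -133.9192352294922), 12.291359901428223) 96.27128682870936
lug 200 [ 476.65 -120.04   66.15] ((491.3684387207031, -123.68315887451172), (10.354375839233398, 43.00843048095703), 76.24128723144531)
```

View pics/w2.png

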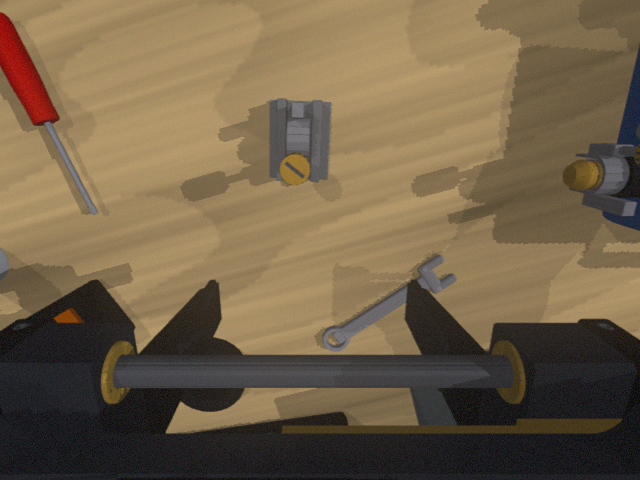

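Emit:
jog_arm(
  motion=[
    [0,0,0,32.4,-4.2,0,50],
    [0,0,0,32.4,-4.2,0,50],
    [0,0,0,32.4,-4.3,0,50],
    [0,0,2.2,0,0,40,50],
    [0,0,0,0,0,40,50],
    [0,0,0,0,0,30,50],
    [0,0,0,0,0,0,50],
  ],
)

```text
t: 5.15
eef_pos: [476.0, -117.6, 181.0]
tcp_rot: [3.141, -0.003, 2.831]
ft_force: [0.2, -0.5, -0.4]
opening: 0.524
grip_force: 0.0
```

Emit:
jog_arm(
  motion=[
    [0,0,0,-1.3,-2.1,20,40],
    [0,0,0,0,0,20,40],
    [0,0,0,0,0,10,30],
    [0,0,0,0,0,6.5,25],
    [0,0,0,0,0,0,20],
    [0,0,0,0,0,0,20],
  ],
)

```text
t: 5.9
eef_pos: [477.3, -120.9, 126.3]
tcp_rot: [3.142, 0.001, 2.83]
ft_force: [0.3, 0.5, 0.7]
opening: 0.212
grip_force: 0.0
```

Emit:
jog_arm(
  motion=[
    [0,0,0,0,0,1,14],
    [0,0,0,0,0,0,5],
    [0,0,0,0,0,0,0],
    [0,0,0,0,0,0,0],
    [0,0,0,0,0,0,0],
    [0,0,0,0,0,0,0],
  ],
)

```text
t: 6.65
eef_pos: [477.1, -120.8, 124.8]
tcp_rot: [3.142, 0.0, 2.83]
ft_force: [-0.6, 0.7, 4.5]
opening: 0.104
grip_force: 30.0
```

Emit:
jog_arm(
  motion=[
    [0,0,0,0,0,-5,0],
    [0,0,0,0,0,-10,0],
    [0,0,0,0,0,-15,0],
    [0,0,0,0,0,-20,0],
    [0,0,0,0,0,-25,0],
    [0,0,0,0,0,0,0],
    [0,0,0,0,0,0,0],
  ],
)

```text
t: 7.52
eef_pos: [476.8, -120.7, 199.5]
tcp_rot: [3.142, -0.0, 2.83]
ft_force: [0.2, -0.1, -2.9]
opening: 0.101
grip_force: 30.0
```

```bash
cat > m.py <<'E'
from h import *
np.set_printoptions(precision=3,suppress=True)
def clamp(f=None):
    r=snap('wrist',f); c=cloud(r); s=env.state(); T=s['eef_pos']; yaw=s['tcp_rot'][2]
    cx=np.array([np.cos(yaw),np.sin(yaw)]); cy=np.array([np.sin(yaw),-np.cos(yaw)])
    d=c-T; L=np.stack([d[...,:2]@cx,d[...,:2]@cy,-d[...,2]],-1)   # tool coords
    m=(r['z_map']>0)&(abs(L[...,0]+20)<50)&(abs(L[...,1])<40)
    k=L[m&(L[...,0]<-28)&(L[...,2]>10)&(L[...,2]<45)]
    print('T',T,s['tcp_rot'],'F',s['ft_force'],'M',s['moment'])
    hsv=cv2.cvtColor(r['color'],cv2.COLOR_RGB2HSV)
    b=m&(hsv[...,1]>100)&(hsv[...,0]<35)&(L[...,2]>20)&(L[...,2]<80)
    k=L[b]; 
    if len(k)>20:
        zt=np.percentile(k[:,2],10); kt=k[k[:,2]<zt+3]
        print('knob n',len(k),'top',zt,'centre',cv2.minEnclosingCircle(kt[:,:2].astype(np.float32)),'mean',kt.mean(0))
        A=np.c_[kt[:,:2],np.ones(len(kt))]; print('plane',np.linalg.lstsq(A,kt[:,2],rcond=None)[0])
    return r,L
E
python3 -c "
from m import *
clamp('w3.png')"
```

```text
T [ 476.788 -120.729  199.17 ] [ 3.141 -0.001  2.83 ] F [-0.481  0.044 -1.139] M [0.   0.06 0.03]
knob n 982 top 29.51670357054904 centre ((-12.153032302856445, 0.1534969061613083), 24.891159057617188) mean [-30.27   -0.03   29.923]
plane [-0.093  0.005 27.113]
```

View pics/w3.png

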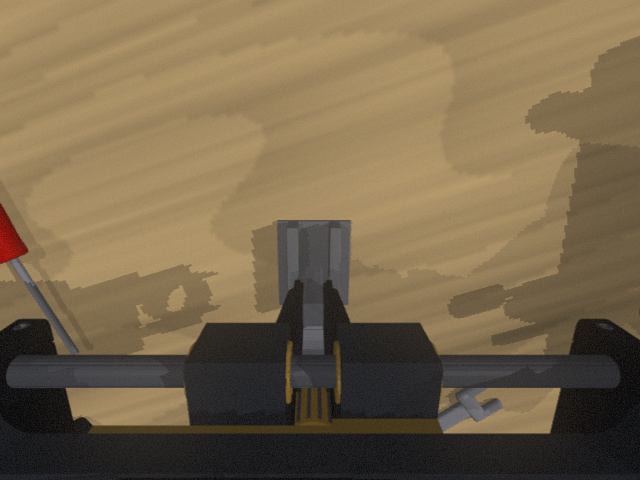

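Emit:
jog_arm(
  motion=[
    [0,0,0,13.6,21,0,0],
    [0,0,0,27.2,42,0,0],
    [0,0,0,27.2,42,0,0],
    [0,0,0,27.2,42,0,0],
    [0,0,0,27.2,42,0,0],
    [0,0,0,13.7,21,0,0],
    [0,0,-2.5,0,0,0,0],
    [0,0,0,0,0,20,0],
    [0,0,0,0,0,20,0],
    [0,0,0,0,0,0,0],
  ],
)

```text
t: 8.82
eef_pos: [411.2, 120.7, 158.4]
tcp_rot: [-3.14, -0.003, 2.874]
ft_force: [-0.4, 0.7, -1.2]
opening: 0.103
grip_force: 30.0
```

Run:
```python
from m import *
r,L=clamp('w4.png')
c=L
hsv=cv2.cvtColor(r['color'],cv2.COLOR_RGB2HSV)
s=env.state();T=s['eef_pos']
zw=T[2]-L[...,2]
m=(r['z_map']>0)&(zw>50)&(zw<78)&(L[...,1]>5)&(L[...,1]<100)&(abs(L[...,0]+22)<30)
p=np.c_[L[m],zw[m]]
for lo in range(8,74,3):
    k=p[(p[:,1]>=lo)&(p[:,1]<lo+3)]
    if len(k)>5: print(lo,len(k),k[:,0].min(),k[:,0].max(),(k[:,0].min()+k[:,0].max())/2,np.percentile(k[:,3],95))
r=snap('side','s4.png')
cv2.imwrite('pics/s4c.png',cv2.resize(r['color'][270:420,250:420,::-1],None,fx=4,fy=4))
```

```text
T [411.569 120.699 159.134] [-3.141 -0.002  2.874] F [-0.147 -0.828 -2.313] M [-0.005  0.063 -0.012]
knob n 1045 top 30.72349544584058 centre ((-11.617324829101562, 0.08723098784685135), 25.02175521850586) mean [-29.136  -0.398  30.966]
plane [-0.108  0.031 27.829]
23 80 -28.358415412649663 -12.823260629996573 -20.59083802132312 64.35245644199243
26 145 -21.697179724053264 -11.159886815800801 -16.428533269927033 66.73320750436619
29 152 -20.60360726399954 -9.393678463173194 -14.998642863586365 68.12342120326545
32 167 -19.92818028477131 -8.387072680008348 -14.15762648238983 69.1642649215404
35 148 -20.35489383146421 -8.282634841488948 -14.31876433647658 68.92438053036449
38 153 -20.027834303454213 -9.170259101100001 -14.599046702277107 68.45603284946272
41 151 -20.100319318024486 -8.818594959827621 -14.459457138926053 68.58105729860154
44 152 -20.084460804287534 -8.816705404463276 -14.450583104375404 68.60635047353053
47 156 -20.099838370602253 -8.952560278907145 -14.5261993247547 68.60021870142894
50 150 -20.306418831744725 -8.800300211862986 -14.553359521803856 68.65855007036522
53 152 -20.207473809731173 -8.976385735363118 -14.591929772547147 68.82053487156907
56 155 -20.433555838917695 -8.940756158589574 -14.687155998753635 68.30533423093235
59 164 -23.04769962356243 -9.216496743385896 -16.132098183474163 68.80593162977098
62 201 -28.1482243457663 -9.111050263033562 -18.62963730439993 69.0111938581031
65 595 -30.77962462317718 -2.0182892273963784 -16.39895692528678 75.95186169577863
68 364 -35.834040048839086 -2.0715926715885224 -18.952816360213802 76.28172668228736
71 373 -38.59469316490663 -1.929030674486436 -20.261861919696532 76.08083560035601
```

View pics/w4.png

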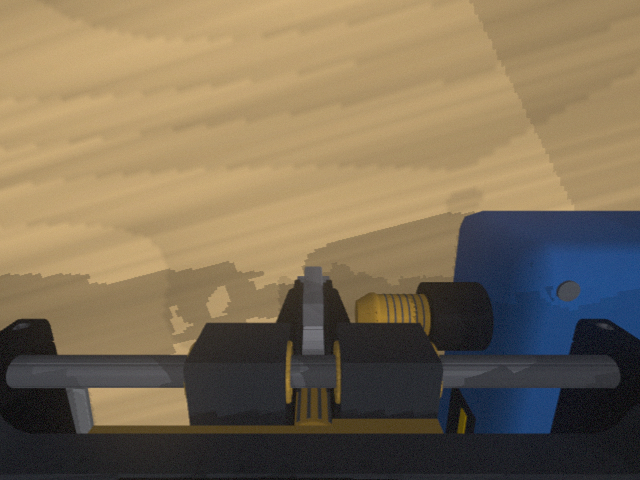

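View pics/s4c.png

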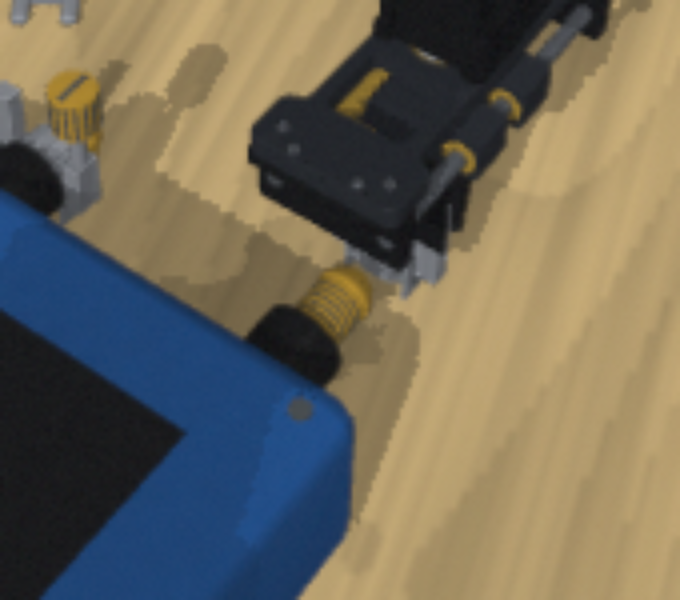

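Run:
```python
from m import *
r,L=clamp()
m=(r['z_map']>0)&(abs(L[...,1])<4.5)&(L[...,2]>50)&(L[...,2]<64)&(L[...,0]>-15)&(L[...,0]<20)
p=L[m];print(len(p),p.min(0),p.max(0))
h=np.histogram(p[:,2],bins=np.arange(50,66,1));print(h[0])
for z in range(52,64,2):
    k=p[abs(p[:,2]-z)<1]
    if len(k)>3: print(z,np.percentile(k[:,0],[0,3,50,97,100]),k[:,1].min(),k[:,1].max())
m=(r['z_map']>0)&(L[...,1]>50)&(L[...,1]<85)&(abs(L[...,0]+12)<6)&(L[...,2]<95)
q=L[m];
for y in range(60,72): 
    k=q[abs(q[:,1]-y)<.5]; print(y,np.median(k[:,2]) if len(k) else None)
```

```text
T [411.955 120.737 159.966] [ 3.142 -0.     2.874] F [-0.21  -0.352 -0.828] M [ 0.012  0.069 -0.015]
knob n 1038 top 30.148505562371447 centre ((-11.765280723571777, -0.24320611357688904), 24.791662216186523) mean [-31.143  -0.14   30.568]
plane [-0.114  0.002 27.008]
541 [-4.635 -4.496 57.187] [ 7.875  4.441 63.991]
[  0   0   0   0   0   0   0  45 251 166  23  23  12  21   0]
58 [-4.019 -3.624  1.856  6.969  7.495] -4.47040215807774 4.3904364070640245
60 [-4.635 -4.179  2.678  7.522  7.875] -4.47656559055415 4.4127256578615315
62 [6.608 6.622 7.065 7.777 7.816] -4.495737203143974 4.416068479237918
60 93.2821708157315
61 93.08829140559692
62 93.41754028603077
63 93.87007963533236
64 93.21355740417266
65 91.25069621071691
66 88.57371551036769
67 87.02643924463877
68 86.69345069564878
69 87.46546508278448
70 87.39290064922326
71 87.40592201516804
```

Emit:
jog_arm(
  motion=[
    [0,0,0,-0.4,0,6.5,0],
    [0,0,0,0,5,0,0],
    [0,0,0,0,5,0,0],
    [0,0,0,0,3,0,0],
    [0,0,0,0,2,0,0],
    [0,0,0,0,2,0,0],
    [0,0,0,0,2,0,0],
    [0,0,0,0,0,0,0],
  ],
)

```text
t: 9.98
eef_pos: [417.2, 139.1, 153.2]
tcp_rot: [3.142, -0.0, 2.874]
ft_force: [0.6, 0.2, -0.9]
opening: 0.098
grip_force: 30.0
```

Emit:
jog_arm(
  motion=[
    [0,0,0,0,2,0,0],
    [0,0,0,0,2,0,0],
    [0,0,0,0,2,0,0],
    [0,0,0,0,2,0,0],
    [0,0,0,0,2,0,0],
    [0,0,0,0,2,0,0],
    [0,0,0,0,0,0,0],
  ],
)

```text
t: 10.85
eef_pos: [420.4, 150.7, 153.2]
tcp_rot: [3.141, 0.0, 2.874]
ft_force: [0.1, -0.9, -2.5]
opening: 0.101
grip_force: 30.0
```

Emit:
jog_arm(
  motion=[
    [0,0,0,0,2,0,0],
    [0,0,0,0,3,0,0],
    [0,0,0,0,3,0,0],
    [0,0,0,0,3,0,0],
    [0,0,0,0,3,0,0],
    [0,0,0,0,2,0,0],
    [0,0,0,0,2,0,0],
    [0,0,0,0,0,0,0],
  ],
)

```text
t: 11.85
eef_pos: [425.2, 168.0, 153.2]
tcp_rot: [3.141, 0.0, 2.874]
ft_force: [-0.3, 0.5, -1.9]
opening: 0.101
grip_force: 30.0
```

Emit:
jog_arm(
  motion=[
    [0,0,0,0,1,0,0],
    [0,0,0,0,1,0,0],
    [0,0,0,0,1,0,0],
    [0,0,0,0,1,0,0],
    [0,0,0,0,0.5,0,0],
    [0,0,0,0,0,0,0],
  ],
)

```text
t: 12.6
eef_pos: [426.4, 172.3, 153.2]
tcp_rot: [3.142, 0.0, 2.874]
ft_force: [-0.4, -0.1, -1.5]
opening: 0.101
grip_force: 30.0
```

Emit:
jog_arm(
  motion=[
    [0,0,0,0,0.5,0,0],
    [0,0,0,0,0.5,0,0],
    [0,0,0,0,0,0,0],
  ],
)

```text
t: 12.98
eef_pos: [426.6, 173.2, 153.2]
tcp_rot: [3.142, -0.0, 2.874]
ft_force: [0.5, -1.0, -3.0]
opening: 0.098
grip_force: 30.0
```

Emit:
jog_arm(
  motion=[
    [0,0,0,0,0.5,0,0],
    [0,0,0,0,0.5,0,0],
    [0,0,0,0,0,0,0],
  ],
)

```text
t: 13.35
eef_pos: [426.8, 174.1, 153.2]
tcp_rot: [-3.141, -0.0, 2.874]
ft_force: [0.1, -1.3, -1.7]
opening: 0.104
grip_force: 30.0
```

Emit:
jog_arm(
  motion=[
    [0,0,0,0,0.5,0,0],
    [0,0,0,0,0.5,0,0],
    [0,0,0,0,0,0,0],
  ],
)

```text
t: 13.72
eef_pos: [426.8, 174.5, 153.2]
tcp_rot: [-3.14, -0.001, 2.874]
ft_force: [-0.8, -8.7, 0.8]
opening: 0.106
grip_force: 30.0
```

Emit:
jog_arm(
  motion=[
    [0,0,0,0,-0.3,0,0],
    [0,0,0,0,0,1,0],
    [0,0,0,0,0,1,0],
    [0,0,0,0,0,0,0],
  ],
)

```text
t: 14.22
eef_pos: [426.7, 174.4, 151.2]
tcp_rot: [-3.141, -0.001, 2.874]
ft_force: [-0.8, -5.6, -0.2]
opening: 0.1
grip_force: 30.0
```

Emit:
jog_arm(
  motion=[
    [0,0,0,0,0,0,13],
    [0,0,0,0,0,0,18],
    [0,0,0,0,0,0,30],
    [0,0,0,0,0,0,40],
    [0,0,0,0,0,-20,40],
    [0,0,0,0,0,-30,40],
    [0,0,0,0,0,-40,50],
    [0,0,0,0,0,-40,50],
    [0,0,0,-40,0,0,50],
    [0,0,0,0,0,0,50],
  ],
)

```text
t: 15.48
eef_pos: [467.2, 163.8, 281.5]
tcp_rot: [3.141, 0.002, 2.873]
ft_force: [-0.5, -0.6, 0.2]
opening: 0.524
grip_force: 0.0
```

Run:
```python
from m import *
r,L=clamp('w5.png')
s=env.state();T=s['eef_pos'];zw=T[2]-L[...,2]
print(s['joints'])
hsv=cv2.cvtColor(r['color'],cv2.COLOR_RGB2HSV)
c=cloud(r)
m=(r['z_map']>0)&(zw>100)&(zw<130)&(abs(c[...,0]-466)<50)&(abs(c[...,1]-164)<50)
k=c[m]; print('knob',len(k),cv2.minEnclosingCircle(k[:,:2].astype(np.float32)),np.percentile(k[:,2],[50,90]))
kk=L[m];print('toolframe',cv2.minEnclosingCircle(kk[:,:2].astype(np.float32)))
m=(r['z_map']>0)&(zw>86)&(zw<96)&(abs(c[...,0]-426)<15)&(abs(c[...,1]-174)<15)
k=c[m];print('lug',len(k),cv2.minAreaRect(k[:,:2].astype(np.float32)),k.mean(0))
```

```text
T [465.874 164.022 280.982] [-3.142 -0.     2.873] F [-0.46  -0.216  0.022] M [ 0.031 -0.056 -0.043]
knob n 127 top 25.70460587450363 centre ((8.812667846679688, -29.984777450561523), 4.455262660980225) mean [  9.599 -29.505  24.951]
plane [-1.344 -0.456 24.385]
[ 0.205  0.319  1.887  0.     0.936 -1.098]
knob 1028 ((470.6408996582031, 161.86749267578125), 12.733072280883789) [119.46  120.528]
toolframe ((-5.167314052581787, -0.8130709528923035), 12.733089447021484)
lug 216 ((426.23309326171875, 173.98892211914062), (9.31907844543457, 11.96641731262207), 74.72180938720703) [425.974 174.16   92.25 ]
```

View pics/w5.png

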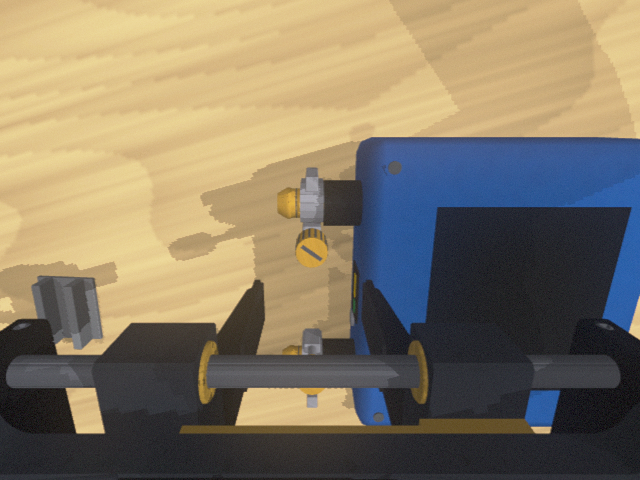

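The clamp hangs squarely against the collar (band 312,200, knob 312,248), with the collar edge at column 325.

Emit:
jog_arm(
  motion=[
    [0,0,0,-4.5,-0.4,30,50],
    [0,0,0,0,0,30,45],
    [0,0,0,0,0,20,40],
    [0,0,0,0,0,15,40],
    [0,0,0,0,0,7,36],
    [0,0,0,0,0,0,32],
    [0,0,0,0,0,0,32],
  ],
)

```text
t: 16.4
eef_pos: [470.0, 162.8, 179.8]
tcp_rot: [3.141, 0.001, 2.874]
ft_force: [0.0, 1.1, -0.2]
opening: 0.341
grip_force: 0.0
```

```bash
python3 -c "
from cell import env
s=env.state();print(s['eef_pos'],s['moment'],s['ft_force'],s['tcp_rot'])"
```

```text
[470.0340892  162.77814212 179.78755082] [0.00355545 0.00936041 0.01208382] [ 0.03587412  1.08456695 -0.18207805] [3.14108214e+00 8.03845571e-04 2.87408662e+00]
```

Emit:
jog_arm(
  motion=[
    [0,0,0,0,-0.3,0,27],
    [0,0,0,0,0,0,20],
    [0,0,0,0,0,0,0],
    [0,0,0,0,0,0,0],
    [0,0,0,0,0,0,0],
    [0,0,0,0,0,0,0],
  ],
)

```text
t: 17.15
eef_pos: [470.0, 162.4, 179.4]
tcp_rot: [3.141, 0.001, 2.874]
ft_force: [1.2, -1.7, 4.6]
opening: 0.248
grip_force: 30.0
```

```bash
cat > q.py <<'E'
from h import *
np.set_printoptions(precision=3,suppress=True)
s=env.state();print(s['t'],s['eef_pos'],s['tcp_rot'],s['ft_force'],'mz',s['moment'],s['opening']*95,s['joints'][5])
M=[]
for i in range(6):
    env.read_camera('wrist'); M.append(env.state()['moment'])
M=np.array(M);print('held',M.mean(0),M[:,2])
E
python3 q.py
```

```text
17.15 [470.031 162.386 179.425] [3.141 0.001 2.874] [ 1.181 -1.747  4.573] mz [-0.368 -0.202 -0.029] 23.55803213615747 -1.1035039082196
held [-0.359 -0.264  0.035] [0.052 0.021 0.003 0.054 0.015 0.066]
```

Emit:
jog_arm(
  motion=[
    [0,0,4,0,0,0,0],
    [0,0,4,0,0,0,0],
    [0,0,4,0,0,0,0],
    [0,0,4,0,0,0,0],
    [0,0,4,0,0,0,0],
    [0,0,4,0,0,0,0],
    [0,0,4,0,0,0,0],
    [0,0,4,0,0,0,0],
    [0,0,4,0,0,0,0],
  ],
)

```text
t: 18.58
eef_pos: [469.8, 162.2, 179.5]
tcp_rot: [-3.141, 0.0, 2.244]
ft_force: [-0.2, -4.4, 8.9]
opening: 0.243
grip_force: 30.1
```

```bash
python3 q.py
```

```text
18.575 [469.803 162.173 179.47 ] [-3.141  0.     2.244] [-0.23  -4.388  8.895] mz [-0.988  0.203  0.131] 23.07797211904709 -0.4730544411420411
held [-0.929  0.187  0.109] [0.163 0.065 0.117 0.089 0.113 0.107]
```

Emit:
jog_arm(
  motion=[
    [0,0,3,0,0,-0.3,0],
    [0,0,3,0,0,0,0],
    [0,0,3,0,0,0,0],
    [0,0,3,0,0,0,0],
  ],
)

```text
t: 19.38
eef_pos: [469.6, 162.2, 179.6]
tcp_rot: [-3.141, 0.0, 2.035]
ft_force: [-0.5, -2.9, 7.4]
opening: 0.245
grip_force: 30.1
```

```bash
python3 q.py
```

```text
19.375 [469.588 162.206 179.638] [-3.141  0.     2.035] [-0.538 -2.899  7.396] mz [-0.902  0.373  0.188] 23.30703393537654 -0.264239721744009
held [-0.823  0.284  0.122] [0.147 0.111 0.103 0.068 0.13  0.17 ]
```

Emit:
jog_arm(
  motion=[
    [0,0,3,0,0,0,0],
    [0,0,3,0,0,0,0],
    [0,0,3,0,0,0,0],
  ],
)

```text
t: 20.05
eef_pos: [469.5, 162.2, 179.7]
tcp_rot: [-3.141, 0.0, 1.878]
ft_force: [-1.4, -2.6, 8.5]
opening: 0.244
grip_force: 30.1
```

```bash
python3 q.py
```

```text
20.05 [469.524 162.225 179.683] [-3.141  0.     1.878] [-1.389 -2.56   8.516] mz [-0.854  0.421  0.239] 23.19128716267123 -0.10713348419479217
held [-0.763  0.425  0.124] [0.136 0.141 0.097 0.118 0.152 0.097]
```

Emit:
jog_arm(
  motion=[
    [0,0,3,0,0,0,0],
    [0,0,3,0,0,0,0],
  ],
)

```text
t: 20.6
eef_pos: [469.5, 162.2, 179.7]
tcp_rot: [-3.141, 0.0, 1.773]
ft_force: [0.2, -3.1, 9.1]
opening: 0.242
grip_force: 30.1
```

```bash
python3 q.py
```

```text
20.6 [469.487 162.235 179.72 ] [-3.141  0.     1.773] [ 0.154 -3.105  9.107] mz [-0.809  0.507  0.179] 23.01041232077318 -0.002414372452235063
held [-0.729  0.522  0.091] [0.119 0.073 0.046 0.104 0.132 0.073]
```

Emit:
jog_arm(
  motion=[
    [0,0,3,0,0,0,0],
    [0,0,3,0,0,0,0],
    [0,0,3,0,0,0,0],
  ],
)

```text
t: 21.28
eef_pos: [469.5, 162.3, 179.7]
tcp_rot: [-3.141, 0.0, 1.616]
ft_force: [-1.0, -3.3, 9.1]
opening: 0.249
grip_force: 30.1
```

```bash
python3 q.py
```

```text
21.275 [469.458 162.273 179.715] [-3.141  0.     1.616] [-0.982 -3.321  9.057] mz [-0.727  0.628  0.216] 23.613178341108075 0.15458738865892208
held [-0.673  0.585  0.157] [0.194 0.15  0.187 0.144 0.15  0.115]
```

Emit:
jog_arm(
  motion=[
    [0,0,3,0,0,0,0],
    [0,0,3,0,0,0,0],
  ],
)

```text
t: 21.82
eef_pos: [469.5, 162.4, 179.7]
tcp_rot: [-3.141, 0.0, 1.512]
ft_force: [-0.2, -0.7, 4.7]
opening: 0.245
grip_force: 30.1
```

```bash
sed -i 's/range(6)/range(10)/' q.py; python3 q.py
```

```text
21.825 [469.502 162.392 179.659] [-3.141  0.     1.512] [-0.152 -0.669  4.673] mz [-0.437  0.355  0.253] 23.30446017330865 0.2592951176582738
held [-0.396  0.351  0.16 ] [0.152 0.183 0.153 0.114 0.169 0.192 0.158 0.181 0.124 0.172]
```

Emit:
jog_arm(
  motion=[
    [0,0,2,0,0,0,0],
    [0,0,2,0,0,0,0],
  ],
)

```text
t: 22.58
eef_pos: [469.6, 162.4, 179.6]
tcp_rot: [-3.141, 0.0, 1.442]
ft_force: [-0.6, -1.5, 5.5]
opening: 0.244
grip_force: 30.1
```

```bash
python3 q.py
```

```text
22.575 [469.565 162.394 179.605] [-3.141  0.     1.442] [-0.622 -1.485  5.452] mz [-0.454  0.338  0.211] 23.190433214272847 0.32846235936480417
held [-0.403  0.352  0.189] [0.203 0.176 0.171 0.193 0.147 0.165 0.232 0.175 0.234 0.191]
```

Emit:
jog_arm(
  motion=[
    [0,0,1.5,0,0,0,0],
    [0,0,1.5,0,0,0,0],
  ],
)

```text
t: 23.32
eef_pos: [469.6, 162.4, 179.6]
tcp_rot: [-3.141, 0.0, 1.39]
ft_force: [-0.4, -1.5, 6.4]
opening: 0.249
grip_force: 30.1
```

```bash
python3 q.py
```

```text
23.325 [469.573 162.376 179.616] [-3.141  0.     1.39 ] [-0.449 -1.539  6.422] mz [-0.424  0.344  0.33 ] 23.645292490890668 0.38054809509887344
held [-0.417  0.347  0.241] [0.278 0.234 0.228 0.234 0.241 0.223 0.252 0.247 0.247 0.229]
```

Emit:
jog_arm(
  motion=[
    [0,0,0,0,0,0,26],
    [0,0,0,0,0,0,32],
    [0,0,0,0,0,0,45],
    [0,0,0,0,0,0,50],
    [0,0,0,0,0,-20,50],
    [0,0,0,0,0,-40,50],
    [0,0,0,0,0,-40,50],
    [0,0,0,-20,0,-20,50],
    [0,0,0,0,0,0,50],
  ],
)

```text
t: 24.95
eef_pos: [466.3, 142.2, 300.7]
tcp_rot: [3.139, -0.001, 1.389]
ft_force: [0.6, -0.1, 0.5]
opening: 0.524
grip_force: 0.0
```

Run:
```python
from m import *
r=snap('wrist','w6.png'); c=cloud(r); z=r['z_map']>0
m=z&(c[...,2]>108)&(c[...,2]<130)&(abs(c[...,0]-470)<30)&(abs(c[...,1]-162)<30)
k=c[m]; print('knob',len(k),cv2.minEnclosingCircle(k[:,:2].astype(np.float32)) if len(k) else 0,np.percentile(k[:,2],[50,90]))
m=z&(c[...,2]>88)&(c[...,2]<98)&(abs(c[...,0]-426)<15)&(abs(c[...,1]-174)<15)
k=c[m];print('lug',len(k),cv2.minAreaRect(k[:,:2].astype(np.float32)))
print(env.state()['ft_force'],env.state()['t'])
```

```text
knob 836 ((470.3601379394531, 162.11004638671875), 12.613903999328613) [119.825 120.765]
lug 182 ((426.0967712402344, 174.56222534179688), (10.050060272216797, 12.065999984741211), 74.35398864746094)
[ 0.384 -0.302 -0.25 ] 25.0
```

View pics/w6.png

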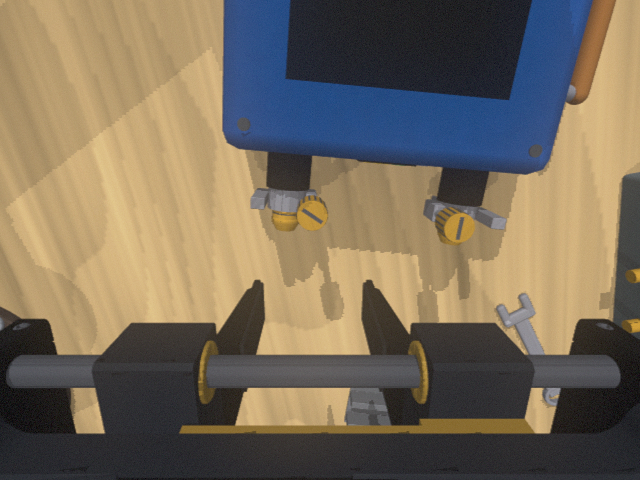

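The clamp sits square against the collar (band 288,198). The knob slot (312,215) looks the same relative to the gripper as before, so it turned the full 85° without slipping. I'm handing it in.

```bash
python3 -c "
from cell import env
print(env.job_done())"
```

```text
the job is handed in; nothing more can be done
None
```

I pushed the clamp home against the collar and tightened it by about 1.48 rad, to an estimated 13–25 N of band force, then backed the gripper clear. The last picture shows it square on the post. I handed the job in, but no verdict came back, so I can't confirm it passed.

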